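# Drop a cash pod into the counter safe and hold the key turned

## Robot

A 7-joint arm with a two-finger parallel gripper is mounted at the origin on a cart in front of the work surface, level with it; the furniture and walls round the work are solid. World frame = base frame: x ahead of the robot, y to its left, z up, the work surface at z = 0. Lengths are in mm, angles in rad, forces in N, time in s.
With the tool pointing down it reaches from about 400 to 850 mm from the base axis. Payload 10.4 kg.
Tool frame: the origin (TCP) lies between the finger pads; the fingertips stand nose_length ahead of it and the grasp point (between the pads) lies 2 mm behind it (nose_length is the distance from the TCP to the fingertips, in mm); z points along the fingers, y is the direction in which the jaws open and shut (so a half turn about z gives the same grasp; the last joint's range is limited). The gripper opens to 85 mm and grips with 20 to 120 N. Pads are 22 mm wide; open, the fingers measure 114 mm over their backs; the gripper's body (76 mm by 85 mm) begins 54 mm behind the grasp point. The pads swing forward as they close: fully open they stand 13 mm farther back than shut.
Start: joints at [1.139, 0.332, -0.065, 1.46, 0.022, 1.35, -0.088], TCP at [248.465, -573.511, 248.338] pointing down, gripper open.
Joint ranges: [-2.6, 2.6], [-0.5, 2.12], [-1.47, 1.34], [0.16, 2.42], [-1.27, 4.41], [0.06, 2.06], [-2.6, 2.6]. Speed limits (rad/s): [2.22, 2.22, 2.79, 2.79, 3.14, 3.14, 3.14].

## Interface

Orientations are given as [roll, pitch, yaw] about the fixed x, y, z axes, in that order (R = Rz(yaw) Ry(pitch) Rx(roll)).
In Python, from cell import get_obs, capture, job_done, nose_length gives the robot as it stands.
- The arm moves only by the tool drive_tool, never from a script. Its argument "moves" is a list of rows, each an object with "translation": the shift along the tool's x, y, z in mm, a list of three; "yaw": the turn about the tool's z in units of 5 degrees (1.0 is 5 degrees); "gripper": the finger opening in mm, from 0 to 85.4. A call has 1 to 10 rows; each row is the pose to reach, as a shift and turn from the pose commanded when the call began, along the tool's axes at that moment; what a row does not reach only later rows make up. A row lasts 1/10 s, in which the tool goes at most 50 mm and 8.59 degrees, less where a joint would pass 70% of its speed; a pose out of reach is approached as far as the arm can. A call with a gripper value outside its range is refused whole. The fingers move at their own pace and stop on an object; the grip force is fixed at half the most. Time passes only in rows, so rows that repeat a pose let the fingers close. It gives the time, the measured TCP pose, the force and the opening at its end, in the units of the state.
- get_obs(): the state, without advancing time (a new reading comes with each control period).
- capture(name): name is "side" or "top" or "wrist"; returns a dict with "pixels" (420x560x3 uint8, blue, green, red), "camera_matrix" (3x3 intrinsics, pixels), "R" (3x3) and "t" (3): a world point X has camera coordinates R X + t; the wrist camera has in their place "tool_from_camera" (4x4, takes a point from camera to tool coordinates, whose origin is the TCP and whose axes are the flange's). Camera axes: x right, y down, z forward; pixel columns grow to the right and rows downward; lengths in mm; the calibration is good to about 2 mm. A picture is of the moment at which its call begins: read the wrist's pose just before it. There is no depth.
- job_done(): hands the job in, once; it reports no verdict.
The state is a dict: "clock": time; "joint_positions": joint angles; "dq": joint speeds; "joint_torque": joint torques, N m; "tcp_pos": TCP position; "orientation": TCP orientation; "force": force on the tool from outside, world axes, zero at the start; "wrist_torque": the same for the moment, N m; "opening": finger opening in mm.
Only numpy, scipy, OpenCV 4.12 (cv2) and the standard library are available. Lean on these libraries where they do the work, as an engineer would, in place of code of your own. Each camera call takes 0.05 s, during which the arm holds its last target.

## Task

Bank the takings: stand the cash pod, cap up, in the round chute on top of the counter safe and let go of it; then take the safe key from its wooden stand, work it down the keyhole past the stiff pins until its shoulder sits on the lock plate, and turn it clockwise a full quarter turn to its stop so that the shutter under the chute opens and the pod drops into the safe. I have more pods to drop and the lock is sprung, so do not let go: finish while holding the key pushed home and turned to its stop with the shutter open. Leave the other things on the counter where they are.

Things in the scene. Friction and masses are not known exactly. Their poses are not given: they have to be found in the camera images.
- safe: grey steel counter deposit safe, fixed to the counter, 190 x 124 mm and 146 mm high over its lock plate. Origin: centre of its underside on the counter; x runs from its door (which faces the robot's side) to its back, y to its left seen from the door, z up. On its flat top are a square steel lock plate with the keyhole towards the door and a round steel-collared chute towards the back, 92 mm apart
- keyhole (a point): centre of the keyhole in the lock plate's top face (146 mm up, 50 mm from the safe's centre towards the door): a slot 20.5 mm along the safe's x, 7.5 mm wide. Below the 6 mm plate the lock's plug has a slot 6.4 mm wide with two stiff sprung pins 3 mm into its ends; passing them takes 5 to 15 N; if it sticks, back off, shift or twist slightly. The key turns only when home
- lock_plug (a joint): turn of the lock's plug: 0 with its slot in line with the keyhole, growing clockwise as seen from above to its stop at 1.57 rad. A spring returns it to 0 when the key is let go (about 0.04 N m at 0, 0.15 N m at the stop). The key's bit has about 0.08 rad of play in it, so turn the key a little more than a quarter
- shutter (a joint): sliding steel shutter that closes the bottom of the chute, geared to the plug: 0 m closed, growing as it slides towards the door, 0.061 m (chute fully open, the pod falls through) when the plug is at its stop; it follows the plug at all times and closes again if the plug springs back
- chute (a point): centre of the chute's mouth, level with the top of its collar (146 mm above the counter, 42 mm from the safe's centre towards the back). The chute is 52 mm wide inside; the closed shutter is its floor, 46 mm below this point
- pod: round plastic cash pod, 72 mm tall (with a 1.5 mm bar across the cap's top), white body 42 mm in diameter, grey ribbed cap 46 mm in diameter over the uppermost 22 mm; 60 to 130 g. It starts upright, cap up. Origin: centre of its underside, z towards the cap. In the chute it stands 26 mm proud of the collar, so grip it by the cap
- key: safe key, upright in the slot of its wooden stand: a flat black head 30 mm wide (along its x), 10 mm thick (y), from 4 to 38 mm above the origin; a steel shoulder disc 17 mm across and 4 mm thick; below it a shank 6 mm in diameter, and at its end a flat double bit 18 mm wide (along x) and 5 mm thick (y), from 8.5 to 18.5 mm below the origin, tapered over its lowest 4 mm to 10 x 2 mm. Origin: centre of the shoulder's underside, z up to the head. Both ways round fit the keyhole
- key_stand: wooden block 64 x 54 mm, 44 mm high with its brass top plate, fixed to the counter, the key's slot (23.5 mm along x, 9.5 mm wide) in its middle. Origin: centre of its underside. The key's shoulder rests on the top plate
- tape_roll: bystander: roll of tape lying flat, 76 mm across, 18 mm high. Origin: centre of its underside
- order_pad: bystander: order pad, 130 x 85 x 16 mm. Origin: centre of its underside
- marker: bystander: white chalk marker with a black cap, 134 mm long, 15 mm in diameter, lying on the order pad. Origin: under its middle
Not all that is in view belongs to the job. Of the things that look like the pod, take the one that is nearest to the robot's base at the start.

How it is judged:
By the outcome, as a careful person would: the job done as asked, in the order asked, and still so for the second after the job is handed in, while the arm keeps its last pose, push and grip.
It also fails if it takes over 61 s, if anything falls off the work surface, if the arm or the gripper's body presses on something with over 40 N, if the wrist force passes 120 N, or if a joint passes its speed limit or range.

## Working session

There is one attempt and no reset: what is moved stays moved. The work goes in short steps, Python scripts to look and compute and a tool call to move; the robot and the scene stay as the last step left them, time stands still between calls to the robot, and variables do not carry over. Pictures are saved under pics/ and viewed, and the job is handed in when it is done.

Besides the shell and the picture viewer there is one more tool, called after "Emit:" as name(argument=value, ...), one argument or row to a line, values as JSON. drive_tool: Moves the arm, as the interface text tells. Its arguments: {"type":"object","properties":{"moves":{"type":"array"}},"required":["moves"]}

```bash
ls; mkdir -p pics
python3 - <<'E'
from cell import get_obs,capture,nose_length
import cv2,json,numpy as np
print(nose_length if not callable(nose_length) else nose_length())
o=get_obs();print(o)
for n in("side","top","wrist"):
    c=capture(n);cv2.imwrite(f"pics/{n}0.png",c["pixels"])
    print(n,{k:np.round(np.array(v),4).tolist() for k,v in c.items() if k!="pixels"})
    import pickle;pickle.dump((o,c),open(f"{n}0.pkl","wb"))
E
```

```text
pics
17.0
{'clock': 0.0, 'joint_positions': array([ 1.13941255,  0.33285244, -0.06469665,  1.46096159,  0.02155607,
        1.34990722, -0.08851809]), 'dq': array([-3.66852675e-04, -4.75659659e-05, -1.77663690e-04,  1.32082133e-03,
       -1.05572420e-03, -8.94724996e-04, -2.42453659e-04]), 'joint_torque': array([-1.13170918e-03, -6.25446153e+01,  4.89578792e-02, -3.91614461e+01,
        1.62538775e-02,  9.78143566e-03,  1.90987595e-05]), 'tcp_pos': array([ 248.29513495, -573.16647749,  247.51835546]), 'orientation': array([-3.14015745e+00,  2.66140446e-05,  4.08774295e-01]), 'force': array([0.25924482, 0.09908881, 0.25698261]), 'wrist_torque': array([-0.01547846, -0.01842155, -0.00079522]), 'opening': 85.30427085805752}
side {'camera_matrix': [[400.9533, 0.0, 282.4544], [0.0, 400.9533, 208.2579], [0.0, 0.0, 1.0]], 'R': [[-0.8571, -0.5146, 0.0255], [-0.287, 0.4356, -0.8532], [0.4279, -0.7385, -0.521]], 't': [462.132, 252.9728, 911.8399]}
top {'camera_matrix': [[505.3143, 0.0, 277.0526], [0.0, 505.3143, 209.4754], [0.0, 0.0, 1.0]], 'R': [[0.0115, -0.9999, -0.0062], [-0.9909, -0.0105, -0.1339], [0.1338, 0.0077, -0.991]], 't': [-25.12, 550.3971, 1306.7736]}
wrist {'camera_matrix': [[378.3775, 0.0, 278.6933], [0.0, 378.3775, 209.0101], [0.0, 0.0, 1.0]], 'tool_from_camera': [[0.0002, -0.9497, -0.313, 81.1671], [1.0, 0.0003, -0.0004, 0.4595], [0.0005, -0.313, 0.9497, -125.6736], [0.0, 0.0, 0.0, 1.0]]}
```

View pics/top0.png

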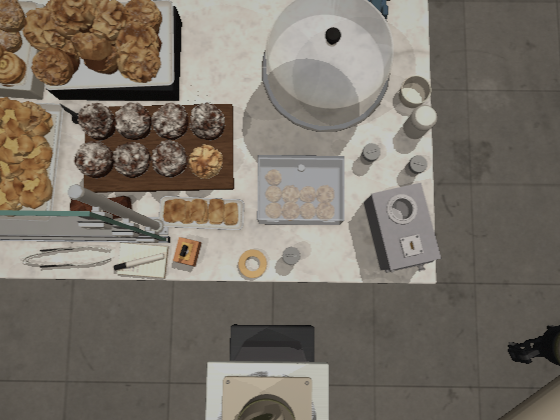

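View pics/side0.png

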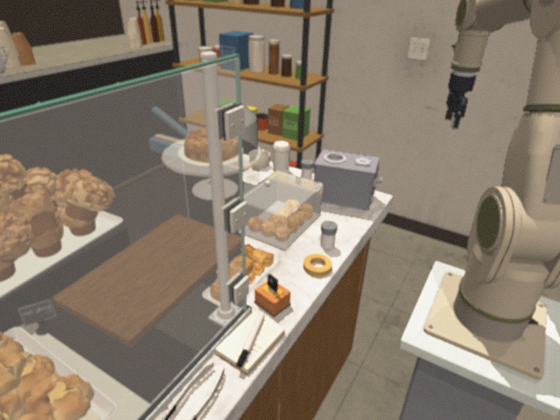

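View pics/wrist0.png

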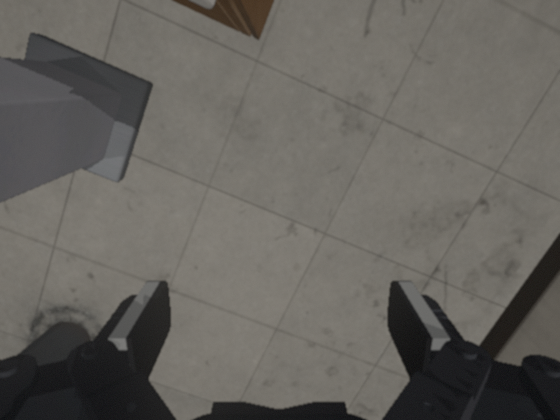

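The top view shows three pod-like items: at (290,256), (370,152) and (418,165). The key stand is at (186,251), the safe around (403,228), the tape at (252,264) and the pad and marker at (140,260). The base sits near (268,400), so the pod at (290,256) should be nearest. I'll measure this and enlarge it.

```bash
cat > h.py <<'E'
import numpy as np,cv2,pickle
from scipy.spatial.transform import Rotation as Ro
def ray(o,c,u,v):
    K=c["camera_matrix"];d=np.linalg.solve(np.array(K),[u,v,1.])
    if "R" in c:
        R=np.array(c["R"]);t=np.array(c["t"]);return -R.T@t,R.T@d
    T=np.array(c["tool_from_camera"]);W=Ro.from_euler("xyz",o["orientation"]).as_matrix()
    return W@T[:3,3]+np.array(o["tcp_pos"]),W@T[:3,:3]@d
def onz(o,c,u,v,z):
    p,d=ray(o,c,u,v);return p+d*(z-p[2])/d[2]
def proj(o,c,X):
    X=np.array(X,float)
    if "R" in c: q=np.array(c["R"])@X+np.array(c["t"])
    else:
        T=np.array(c["tool_from_camera"]);W=Ro.from_euler("xyz",o["orientation"]).as_matrix()
        q=T[:3,:3].T@(W.T@(X-np.array(o["tcp_pos"]))-T[:3,3])
    q=np.array(c["camera_matrix"])@q;return q[:2]/q[2]
def shot(n,name):
    from cell import get_obs,capture
    o=get_obs();c=capture(n);cv2.imwrite(f"pics/{name}.png",c["pixels"]);pickle.dump((o,c),open(name+".pkl","wb"));return o,c
def load(name): return pickle.load(open(name+".pkl","rb"))
def crop(im,x0,y0,x1,y1,s,f): cv2.imwrite(f"pics/{f}.png",cv2.resize(im[y0:y1,x0:x1],None,fx=s,fy=s,interpolation=cv2.INTER_CUBIC))
E
python3 - <<'E'
from h import *
o,c=load("top0")
for n,u,v,z in[("podA",290,256,73),("podB",370,152,73),("podC",418,165,73),("chute",402,209,146),("keyhole",411,245,146),("stand",186,251,44),("tape",252,264,18),("glass base post",166,238,0),("pad",140,262,16)]:
    p=onz(o,c,u,v,z);print(n,p.round(1),np.hypot(p[0],p[1]).round())
a=cv2.resize(c["pixels"][225:290,100:320],None,fx=3.6,fy=3.6,interpolation=cv2.INTER_CUBIC)
b=cv2.resize(c["pixels"][140:280,360:450],None,fx=3,fy=3,interpolation=cv2.INTER_CUBIC)
cv2.imwrite("pics/ca.png",a);cv2.imwrite("pics/cb.png",b)
o,c=load("side0")
crop(c["pixels"],190,130,400,370,2.5,"cs")
E
```

```text
podA [426.2 -53.8  73. ] 430.0
podB [ 700.6 -261.5   73. ] 748.0
podC [ 667.  -386.3   73. ] 771.0
chute [ 540.3 -324.5  146. ] 630.0
keyhole [ 452.8 -344.3  146. ] 569.0
stand [437.4 218.1  44. ] 489.0
tape [406.2  46.   18. ] 409.0
glass base post [474.3 282.    0. ] 552.0
pad [408.2 345.2  16. ] 535.0
```

View pics/ca.png

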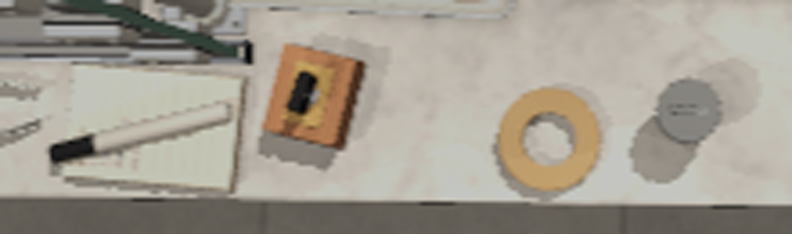

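View pics/cb.png

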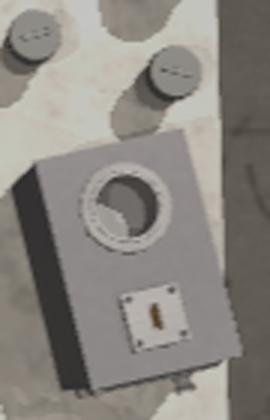

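View pics/cs.png

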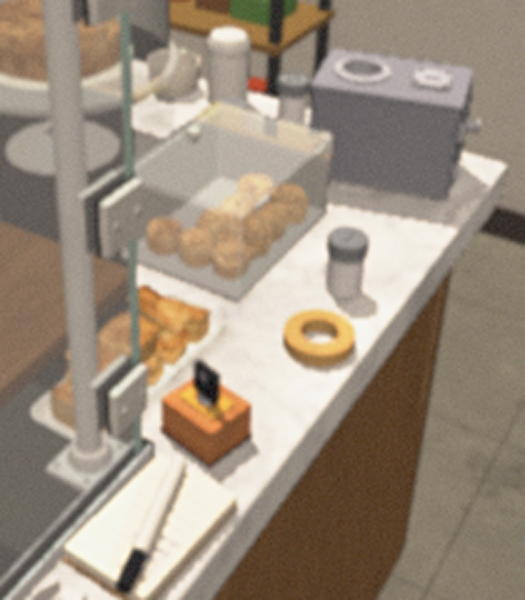

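Pod A at (290,256), about (426,-54) mm and 430 mm from the base, is the nearest. The other two, at (370,152) and (418,165), are 748 and 771 mm away. The crop confirms a grey cap with a bar and a white body, next to the tape roll. I'll move above it with the jaws roughly along world x.

Emit:
drive_tool(
  moves=[
    {"translation": [185,-203,0],"yaw": -6,"gripper": 85},
    {"translation": [185,-203,0],"yaw": -6,"gripper": 85},
    {"translation": [185,-203,0],"yaw": -6,"gripper": 85},
    {"translation": [370,-406,20],"yaw": -12,"gripper": 85},
    {"translation": [370,-406,20],"yaw": -12,"gripper": 85},
    {"translation": [370,-406,20],"yaw": -12,"gripper": 85},
    {"translation": [370,-406,20],"yaw": -12,"gripper": 85},
    {"translation": [370,-406,20],"yaw": -12,"gripper": 85},
    {"translation": [370,-406,20],"yaw": -12,"gripper": 85},
    {"translation": [370,-406,20],"yaw": -12,"gripper": 85},
  ],
)

```text
clock: 1.15
tcp_pos: [410.6, -99.0, 230.8]
orientation: [3.141, 0.001, 1.456]
force: [1.1, 0.0, -0.0]
opening: 84.7
```

Emit:
drive_tool(
  moves=[
    {"translation": [0,0,0],"yaw": 0,"gripper": 85},
    {"translation": [0,0,0],"yaw": 0,"gripper": 85},
    {"translation": [0,0,0],"yaw": 0,"gripper": 85},
  ],
)

```text
clock: 1.45
tcp_pos: [410.1, -101.9, 230.7]
orientation: [-3.141, 0.0, 1.455]
force: [0.1, 0.3, -0.1]
opening: 84.7
```

Run:
```python
from h import *
o,c=shot("wrist","w1");print({k:np.round(o[k],3) for k in("clock","tcp_pos","orientation","joint_positions")})
```

```text
{'clock': np.float64(1.45), 'tcp_pos': array([ 410.095, -101.933,  230.679]), 'orientation': array([-3.141,  0.   ,  1.455]), 'joint_positions': array([ 0.753, -0.088, -0.577,  1.955, -0.05 ,  1.261,  0.077])}
```

View pics/w1.png

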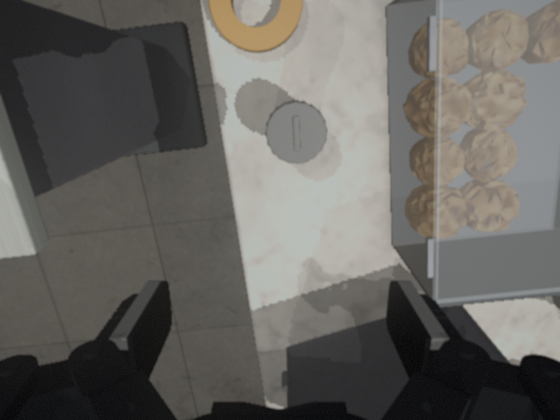

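The pod's cap is at about (297,131), the tape at (255,15) and a clear pastry bin at the right from u≈390. I'll measure the cap and the bin clearance.

Run:
```python
from h import *
o,c=load("w1");im=c["pixels"]
hsv=cv2.cvtColor(im,cv2.COLOR_BGR2HSV)
g=cv2.cvtColor(im,cv2.COLOR_BGR2GRAY)
m=((g>60)&(g<150)&(hsv[...,1]<30)).astype(np.uint8)*255
m[:, :255]=0;m[:90]=0;m[175:]=0;m[:,345:]=0
m=cv2.morphologyEx(m,cv2.MORPH_OPEN,np.ones((5,5)))
crop(im,230,80,360,190,5,"w1c")
h=cv2.HoughCircles(cv2.GaussianBlur(g[80:190,230:360],(3,3),0),cv2.HOUGH_GRADIENT,1,50,param1=80,param2=15,minRadius=24,maxRadius=36)
print(h)
for a in h[0]:
    u,v=a[0]+230,a[1]+80
    print(onz(o,c,u,v,70.5))
    print(np.linalg.norm(onz(o,c,u+a[2],v,70.5)-onz(o,c,u,v,70.5)))
print("bin",[onz(o,c,*p,z).round() for p,z in(((388,8),60),((390,250),60),((390,250),0),((437,300),60))])
ot,ct=load("top0")
print(onz(ot,ct,258,157,60),onz(ot,ct,258,222,60),onz(ot,ct,258,222,0))
```

```text
[[[65.5 50.5 30.7]]]
[428.85875632 -55.98905738  70.5       ]
22.855195847069705
bin [array([502.,  20.,  60.]), array([ 499., -167.,   60.]), array([ 515., -196.,    0.]), array([ 540., -221.,   60.])]
[687.35396781  32.89692906  60.        ] [514.07850595  30.03471462  60.        ] [520.64751171  32.76043988   0.        ]
```

View pics/w1c.png

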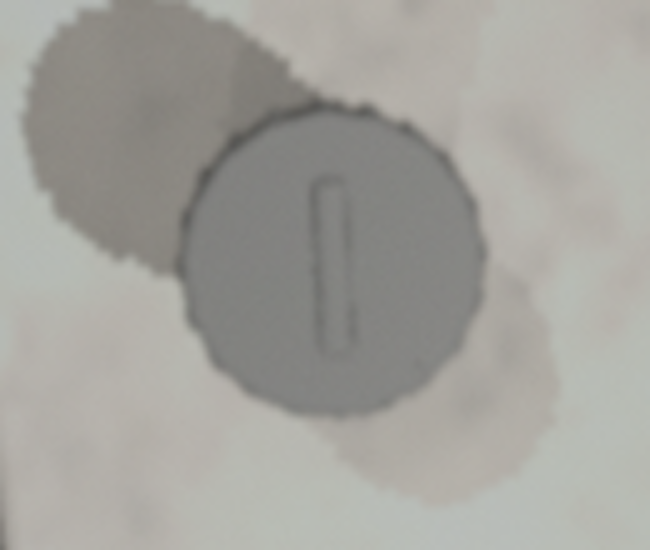

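The pod cap is at (428.9,-56.0), and its measured radius of 22.9 mm agrees with the description. The bin is 70 mm away in x, so I'll open to 70 and descend.

Emit:
drive_tool(
  moves=[
    {"translation": [47.8,13.4,30],"yaw": 0,"gripper": 70},
    {"translation": [47.8,13.4,60],"yaw": 0,"gripper": 70},
    {"translation": [47.8,13.4,100],"yaw": 0,"gripper": 70},
    {"translation": [47.8,13.4,130],"yaw": 0,"gripper": 70},
    {"translation": [47.8,13.4,150],"yaw": 0,"gripper": 70},
    {"translation": [47.8,13.4,165.5],"yaw": 0,"gripper": 70},
    {"translation": [47.8,13.4,165.5],"yaw": 0,"gripper": 70},
    {"translation": [47.8,13.4,165.5],"yaw": 0,"gripper": 70},
  ],
)

```text
clock: 2.3
tcp_pos: [429.3, -55.7, 65.6]
orientation: [-3.141, -0.0, 1.455]
force: [-0.8, 0.2, -0.1]
opening: 70.2
```

Emit:
drive_tool(
  moves=[
    {"translation": [0,0,0],"yaw": 0,"gripper": 40},
    {"translation": [0,0,0],"yaw": 0,"gripper": 30},
    {"translation": [0,0,0],"yaw": 0,"gripper": 30},
    {"translation": [0,0,0],"yaw": 0,"gripper": 30},
    {"translation": [0,0,0],"yaw": 0,"gripper": 30},
    {"translation": [0,0,0],"yaw": 0,"gripper": 30},
    {"translation": [0,0,0],"yaw": 0,"gripper": 30},
  ],
)

```text
clock: 3.0
tcp_pos: [429.9, -55.3, 66.5]
orientation: [3.14, 0.001, 1.456]
force: [-2.5, 0.6, 8.8]
opening: 44.5
```

Emit:
drive_tool(
  moves=[
    {"translation": [0,0,-20],"yaw": 0,"gripper": 30},
    {"translation": [0,0,-60],"yaw": 0,"gripper": 30},
    {"translation": [0,0,-110],"yaw": 0,"gripper": 30},
    {"translation": [0,0,-160],"yaw": 0,"gripper": 30},
    {"translation": [-30,10,-204],"yaw": 0,"gripper": 30},
    {"translation": [-70,25,-204],"yaw": 0,"gripper": 30},
    {"translation": [-115,40,-204],"yaw": 0,"gripper": 30},
    {"translation": [-160,57,-204],"yaw": 0,"gripper": 30},
    {"translation": [-205,75,-204],"yaw": 0,"gripper": 30},
    {"translation": [-250,92,-204],"yaw": 0,"gripper": 30},
  ],
)

```text
clock: 4.0
tcp_pos: [492.2, -316.0, 270.1]
orientation: [3.141, 0.001, 1.456]
force: [1.1, -0.2, -0.4]
opening: 43.7
```

Emit:
drive_tool(
  moves=[
    {"translation": [-47,16,0],"yaw": 0,"gripper": 30},
    {"translation": [-75,27,0],"yaw": 0,"gripper": 30},
    {"translation": [-93,33,0],"yaw": 0,"gripper": 30},
    {"translation": [-93,33,0],"yaw": 0,"gripper": 30},
    {"translation": [-93,33,0],"yaw": 0,"gripper": 30},
    {"translation": [-93,33,0],"yaw": 0,"gripper": 30},
  ],
)

```text
clock: 4.6
tcp_pos: [514.4, -408.9, 269.9]
orientation: [3.141, -0.0, 1.457]
force: [0.3, 0.9, -1.5]
opening: 44.3
```

Run:
```python
from h import *
o,c=shot("wrist","w2");print({k:np.round(o[k],3) for k in("clock","tcp_pos","orientation","joint_positions","opening","force")})
```

```text
{'clock': np.float64(4.6), 'tcp_pos': array([ 514.37 , -408.877,  269.911]), 'orientation': array([ 3.141, -0.   ,  1.457]), 'joint_positions': array([ 0.896,  0.425, -0.412,  1.317,  0.167,  1.433,  0.381]), 'opening': np.float64(44.273), 'force': array([ 0.312,  0.937, -1.503])}
```

View pics/w2.png

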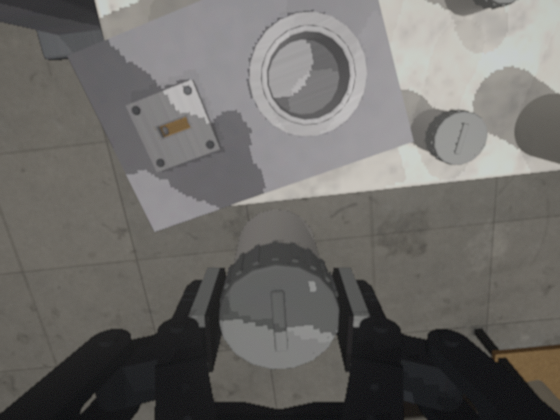

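The wrist view shows the chute collar at about (307,73), the keyhole at about (173,127) on the lock plate, and the pod held at (279,315). I'll fit these more closely.

Run:
```python
from h import *
o,c=load("w2");im=c["pixels"]
crop(im,90,0,390,200,2.6,"w2c")
g=cv2.cvtColor(im,cv2.COLOR_BGR2GRAY)
for r0,r1 in((35,50),(52,70)):
    h=cv2.HoughCircles(cv2.GaussianBlur(g[0:160,220:400],(3,3),0),cv2.HOUGH_GRADIENT,1,80,param1=80,param2=12,minRadius=r0,maxRadius=r1)
    print(h)
# brass keyhole
hsv=cv2.cvtColor(im,cv2.COLOR_BGR2HSV)
m=((hsv[...,1]>90)&(hsv[...,0]<30)).astype(np.uint8);m[:100]=0;m[150:]=0;m[:,:140]=0;m[:,210:]=0
cn,_=cv2.findContours(m,0,1)
for k in cn:
    if cv2.contourArea(k)>30: print(cv2.minAreaRect(k))
```

```text
[[[89.5 73.5 49.4]]]
[[[86.5 80.5 54.9]]]
((176.6438446044922, 125.88356018066406), (10.299620628356934, 21.886693954467773), 69.44395446777344)
```

View pics/w2c.png

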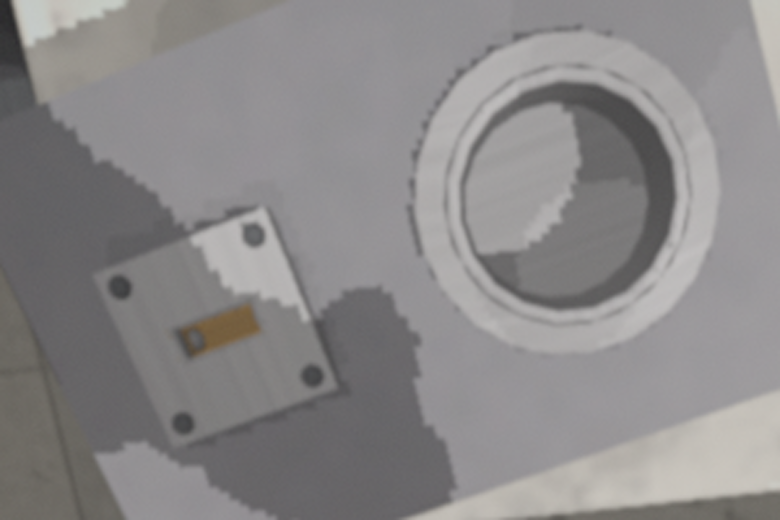

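Run:
```python
from h import *
o,c=load("w2")
f=lambda x,y:(x/2.6+90,y/2.6)
C=onz(o,c,*f(567,193),146);K=onz(o,c,*f(217.5,331),146)
print(C,K,np.linalg.norm(C-K),np.degrees(np.arctan2(*(C-K)[1::-1])))
B=[onz(o,c,*f(*p),146) for p in((120,287),(254,235),(312,376),(182,423))]
for i,j in((0,1),(3,2)): d=B[j]-B[i];print(np.linalg.norm(d),np.degrees(np.arctan2(d[1],d[0])))
ot,ct=load("top0");print(onz(ot,ct,402,209,146),proj(ot,ct,C),proj(ot,ct,K))
# pod
print(onz(o,c,279,315,275),proj(o,c,[*o["tcp_pos"][:2],276]))
```

```text
[ 543.21128643 -325.15589069  146.        ] [ 453.74342784 -347.60159042  146.        ] 92.24048545701207 14.083690049481804
35.99690973558373 13.320987821347154
36.10883726724699 12.954996190662813
[ 540.31826104 -324.47007128  146.        ] [402.25608964 207.82752866] [412.37267271 244.62612249]
[ 515.24029567 -409.49731019  275.        ] [276.4561698 315.3617247]
```

The keyhole-to-chute distance comes out at 92.2 mm (92 expected) and the safe's yaw is about 13.5°. I'll move over the chute and enter it.

Emit:
drive_tool(
  moves=[
    {"translation": [40,8,0],"yaw": 0,"gripper": 30},
    {"translation": [75,16,0],"yaw": 0,"gripper": 30},
    {"translation": [86.7,18.1,10],"yaw": 0,"gripper": 30},
    {"translation": [86.7,18.1,30],"yaw": 0,"gripper": 30},
    {"translation": [86.7,18.1,45],"yaw": 0,"gripper": 30},
    {"translation": [86.7,18.1,52],"yaw": 0,"gripper": 30},
    {"translation": [86.7,18.1,60],"yaw": 0,"gripper": 30},
    {"translation": [86.7,18.1,66],"yaw": 0,"gripper": 30},
    {"translation": [86.7,18.1,66],"yaw": 0,"gripper": 30},
  ],
)

```text
clock: 5.55
tcp_pos: [541.7, -326.2, 202.6]
orientation: [-3.141, -0.0, 1.456]
force: [0.0, -0.0, 0.2]
opening: 44.0
```

Run:
```python
from h import *
o,c=shot("wrist","w3");print({k:np.round(o[k],3) for k in("clock","tcp_pos","orientation","force","opening")})
```

```text
{'clock': np.float64(5.55), 'tcp_pos': array([ 541.702, -326.169,  202.633]), 'orientation': array([-3.141, -0.   ,  1.456]), 'force': array([ 0.   , -0.049,  0.174]), 'opening': np.float64(44.031)}
```

View pics/w3.png

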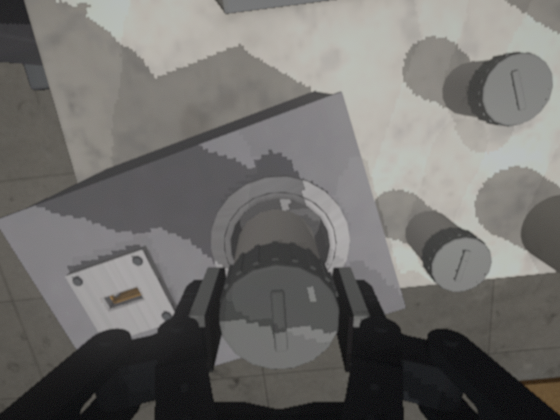

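The pod (u 233–327) is about 10 mm inside the collar's inner rim (u 224–337) with zero force. Continuing down.

Emit:
drive_tool(
  moves=[
    {"translation": [0,1,10],"yaw": 0,"gripper": 30},
    {"translation": [0,1,20],"yaw": 0,"gripper": 30},
    {"translation": [0,1,28],"yaw": 0,"gripper": 30},
    {"translation": [0,1,32],"yaw": 0,"gripper": 30},
    {"translation": [0,1,34],"yaw": 0,"gripper": 30},
    {"translation": [0,1,35],"yaw": 0,"gripper": 30},
    {"translation": [0,1,35],"yaw": 0,"gripper": 30},
  ],
)

```text
clock: 6.3
tcp_pos: [543.2, -326.1, 168.5]
orientation: [3.141, 0.0, 1.456]
force: [-0.6, 0.2, -1.0]
opening: 44.0
```

Emit:
drive_tool(
  moves=[
    {"translation": [0,0,0.7],"yaw": 0,"gripper": 30},
    {"translation": [0,0,0.7],"yaw": 0,"gripper": 50},
    {"translation": [0,0,0.7],"yaw": 0,"gripper": 70},
    {"translation": [0,0,0.7],"yaw": 0,"gripper": 70},
    {"translation": [0,0,-10],"yaw": 0,"gripper": 70},
    {"translation": [0,0,-40],"yaw": 0,"gripper": 70},
    {"translation": [0,0,-90],"yaw": 0,"gripper": 70},
    {"translation": [-20,0,-110],"yaw": 0,"gripper": 70},
    {"translation": [-70,0,-110],"yaw": 0,"gripper": 70},
    {"translation": [-70,0,-110],"yaw": 0,"gripper": 70},
  ],
)

```text
clock: 7.3
tcp_pos: [532.1, -403.1, 279.4]
orientation: [3.141, 0.004, 1.448]
force: [-1.5, -0.7, -0.9]
opening: 69.8
```

Run:
```python
from h import *
o,c=shot("wrist","w4");print({k:np.round(o[k],3) for k in("clock","tcp_pos","orientation","force","opening")})
```

```text
{'clock': np.float64(7.3), 'tcp_pos': array([ 532.139, -403.088,  279.376]), 'orientation': array([3.141, 0.004, 1.448]), 'force': array([-1.453, -0.681, -0.935]), 'opening': np.float64(69.823)}
```

View pics/w4.png

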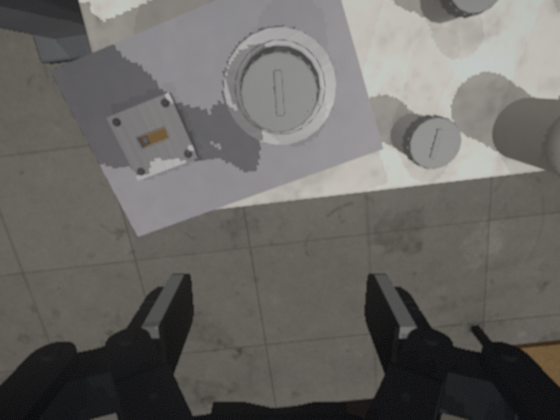

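The pod stands free in the chute, its cap at about (280,90) inside the collar. From the joint data, q7 decreases when the tool turns clockwise. So I'll grip the key at tool yaw ≈163°, which leaves room for the quarter turn later. Next, over to the stand.

Emit:
drive_tool(
  moves=[
    {"translation": [45,-13,0],"yaw": -1,"gripper": 60},
    {"translation": [90,-26,0],"yaw": -2,"gripper": 40},
    {"translation": [135,-38,0],"yaw": -3,"gripper": 40},
    {"translation": [180,-51,0],"yaw": -4,"gripper": 40},
    {"translation": [225,-64,0],"yaw": -5,"gripper": 40},
    {"translation": [270,-77,0],"yaw": -6,"gripper": 40},
    {"translation": [315,-90,0],"yaw": -7,"gripper": 40},
    {"translation": [360,-102,10],"yaw": -8,"gripper": 40},
    {"translation": [405,-115,20],"yaw": -9,"gripper": 40},
    {"translation": [450,-127,20],"yaw": -10,"gripper": 40},
  ],
)

```text
clock: 8.35
tcp_pos: [458.9, 68.2, 257.8]
orientation: [-3.14, 0.0, 2.333]
force: [0.9, 0.7, 0.4]
opening: 40.1
```

Run:
```python
from h import *
from cell import get_obs
o=get_obs();print({k:np.round(o[k],3) for k in("clock","tcp_pos","orientation","joint_positions")})
y=o["orientation"][2];c,s=np.cos(y),np.sin(y)
d=np.array([437.4,218,235])-o["tcp_pos"];print(c*d[0]+s*d[1],s*d[0]-c*d[1],-d[2],(y-np.radians(163))/np.radians(5))
```

```text
{'clock': np.float64(8.35), 'tcp_pos': array([458.861,  68.196, 257.788]), 'orientation': array([-3.14 ,  0.   ,  2.333]), 'joint_positions': array([ 0.59 ,  0.013, -0.829,  1.815,  0.011,  1.319,  0.521])}
123.16486966558999 87.93229478180086 22.78793654496957 -5.864526845809329
```

Emit:
drive_tool(
  moves=[
    {"translation": [40,29,7],"yaw": -1.5,"gripper": 40},
    {"translation": [80,58,15],"yaw": -3,"gripper": 40},
    {"translation": [110,79,22],"yaw": -4.5,"gripper": 40},
    {"translation": [122,87,22],"yaw": -5.9,"gripper": 40},
    {"translation": [122,87,22],"yaw": -5.9,"gripper": 40},
    {"translation": [122,87,22],"yaw": -5.9,"gripper": 40},
    {"translation": [122,87,22],"yaw": -5.9,"gripper": 40},
  ],
)

```text
clock: 9.05
tcp_pos: [439.9, 213.9, 236.5]
orientation: [-3.142, 0.0, 2.841]
force: [-0.8, -0.3, 0.1]
opening: 40.0
```

Run:
```python
from h import *
o,c=shot("wrist","w5");print({k:np.round(o[k],3) for k in("clock","tcp_pos","orientation","joint_positions","dq")})
```

```text
{'clock': np.float64(9.05), 'tcp_pos': array([439.865, 213.866, 236.524]), 'orientation': array([-3.142,  0.   ,  2.841]), 'joint_positions': array([ 0.399,  0.132, -0.999,  1.785,  0.116,  1.286,  0.641]), 'dq': array([ 0.004,  0.001,  0.003,  0.001,  0.002, -0.002,  0.006])}
```

View pics/w5.png

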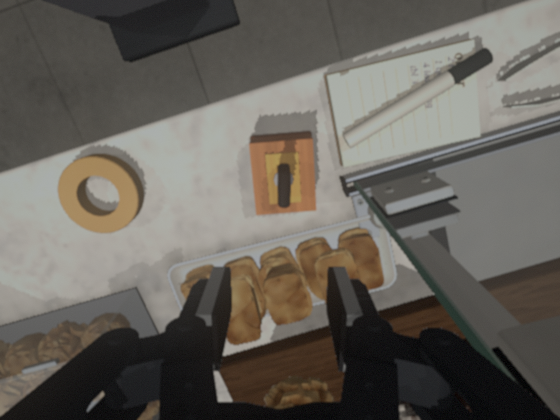

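The key's black head is at about (285,185) in the stand's slot. The pad and marker are at the upper right, and the glass end and its frame start at (345,187). I'll measure the head and the glass corner.

Run:
```python
from h import *
o,c=load("w5");im=c["pixels"]
crop(im,240,95,400,260,4,"w5c")
g=im.max(axis=2)
m=(g<40).astype(np.uint8);m[:155]=0;m[215:]=0;m[:,:268]=0;m[:,300:]=0
cn,_=cv2.findContours(m,0,1)
for k in cn:
    if cv2.contourArea(k)>30:
        r=cv2.minAreaRect(k);print(r,cv2.boundingRect(k));bp=cv2.boxPoints(r);print(bp)
for p in((345,187),(362,185),(372,190)): 
    for z in (0,20,100,250): print(p,z,onz(o,c,*p,z).round())
# stereo glass
os,cs=load("side0");ot,ct=load("top0")
def tri(a,b):
    (p,d),(q,e)=a,b;d=d/np.linalg.norm(d);e=e/np.linalg.norm(e)
    s=np.linalg.lstsq(np.stack([d,-e],1),q-p,rcond=None)[0];return (p+s[0]*d+q+s[1]*e)/2,np.linalg.norm(p+s[0]*d-q-s[1]*e)
print("post top",tri(ray(ot,ct,78,190)if 0 else ray(ot,ct,78,190),ray(os,cs,210,58)))
print("post base",tri(ray(ot,ct,160,232),ray(os,cs,228,315)))
```

```text
(345, 187) 0 [476. 272.   0.]
(345, 187) 20 [469. 270.  20.]
(345, 187) 100 [445. 262. 100.]
(345, 187) 250 [398. 248. 250.]
(362, 185) 0 [479. 288.   0.]
(362, 185) 20 [472. 286.  20.]
(362, 185) 100 [447. 274. 100.]
(362, 185) 250 [399. 253. 250.]
(372, 190) 0 [487. 297.   0.]
(372, 190) 20 [480. 293.  20.]
(372, 190) 100 [453. 280. 100.]
(372, 190) 250 [402. 256. 250.]
post top (array([507.57144728, 302.21551409, 552.69676856]), np.float64(5.429790133266841))
post base (array([494.90783861, 301.27162812,   1.85875688]), np.float64(10.610523095099298))
```

View pics/w5c.png

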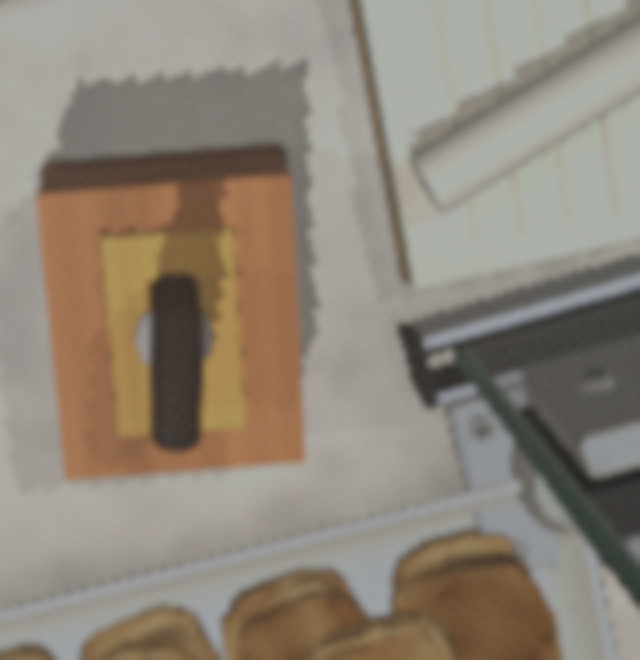

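Run:
```python
from h import *
o,c=load("w5")
f=lambda p:(p[0]/4+240,p[1]/4+95)
P=[onz(o,c,*f(p),44) for p in((103,236),(234,231),(243,429),(118,437))]
S=[onz(o,c,*f(p),44) for p in((40,192),(290,172),(303,460),(66,478))]
H=[onz(o,c,*f(p),82) for p in((175,275),(176,448))]
W=[onz(o,c,*f(p),82) for p in((151,360),(201,360))]
for n,A in("P",P),("S",S):
    print(n,np.mean(A,0).round(1))
    for i,j in((3,0),(2,1),(0,1),(3,2)):
        d=A[j]-A[i];print(np.linalg.norm(d).round(1),np.degrees(np.arctan2(d[1],d[0])).round(1))
d=H[0]-H[1];print("H",np.mean(H,0),np.linalg.norm(d),np.degrees(np.arctan2(d[1],d[0])),np.linalg.norm(W[1]-W[0]),np.mean(W,0))
ot,ct=load("top0")
print("tool yaw",np.degrees(o["orientation"][2]),o["tcp_pos"])
print(proj(ot,ct,np.mean(H,0)),proj(ot,ct,np.mean(S,0)))
```

```text
P [439.3 218.8  44. ]
44.6 166.4
43.8 166.3
27.7 75.0
27.6 76.6
S [438.2 219.2  44. ]
63.5 166.6
63.5 167.0
52.4 77.3
52.8 77.4
H [435.53779261 219.64575915  82.        ] 34.115669185848766 163.35136382303173 9.548036355352254 [434.98072003 219.91378034  82.        ]
tool yaw 162.77444386967227 [439.86549004 213.86629061 236.52407141]
[182.60713292 250.95163368] [185.58181942 250.70728314]
```

The stand's centre is (438.5,219) at yaw 166.5°, and the head agrees at about (437.5,218.6). The glass corner at about (476,272) clears the hand. Descending, turned 3.5°.

Emit:
drive_tool(
  moves=[
    {"translation": [3.3,4.1,30],"yaw": -0.7,"gripper": 40},
    {"translation": [3.3,4.1,70],"yaw": -0.7,"gripper": 40},
    {"translation": [3.3,4.1,105],"yaw": -0.7,"gripper": 40},
    {"translation": [3.3,4.1,130],"yaw": -0.7,"gripper": 40},
    {"translation": [3.3,4.1,130],"yaw": -0.7,"gripper": 40},
    {"translation": [3.3,4.1,130],"yaw": -0.7,"gripper": 40},
  ],
)

```text
clock: 9.7
tcp_pos: [438.1, 219.2, 107.1]
orientation: [3.141, -0.0, 2.904]
force: [0.3, 0.1, 0.4]
opening: 40.0
```

Run:
```python
from h import *
o,c=shot("wrist","w6");print({k:np.round(o[k],3) for k in("clock","tcp_pos","orientation","joint_positions","force")})
```

```text
{'clock': np.float64(9.7), 'tcp_pos': array([438.073, 219.157, 107.052]), 'orientation': array([ 3.141, -0.   ,  2.904]), 'joint_positions': array([ 0.302,  0.311, -0.959,  1.934,  0.294,  1.044,  0.548]), 'force': array([0.256, 0.078, 0.383])}
```

View pics/w6.png

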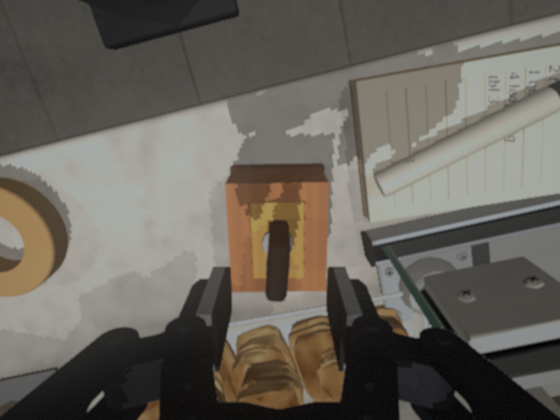

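The key's head is centred between the fingers at u≈278 and the stand lies square to the tool. Lower and grip.

Emit:
drive_tool(
  moves=[
    {"translation": [0,0,15],"yaw": 0.3,"gripper": 40},
    {"translation": [0,0,30],"yaw": 0.3,"gripper": 40},
    {"translation": [0,0,38],"yaw": 0.3,"gripper": 40},
    {"translation": [0,0,38],"yaw": 0.3,"gripper": 25},
    {"translation": [0,0,38],"yaw": 0.3,"gripper": 12},
    {"translation": [0,0,38],"yaw": 0.3,"gripper": 0},
    {"translation": [0,0,38],"yaw": 0.3,"gripper": 0},
    {"translation": [0,0,38],"yaw": 0.3,"gripper": 0},
    {"translation": [0,0,38],"yaw": 0.3,"gripper": 0},
    {"translation": [0,0,38],"yaw": 0.3,"gripper": 0},
  ],
)

```text
clock: 10.75
tcp_pos: [438.9, 219.5, 69.8]
orientation: [3.141, 0.002, 2.878]
force: [-0.3, -1.4, 6.6]
opening: 9.0
```

Emit:
drive_tool(
  moves=[
    {"translation": [0,0,-5],"yaw": 0,"gripper": 0},
    {"translation": [0,0,-20],"yaw": 0,"gripper": 0},
    {"translation": [0,0,-50],"yaw": 0,"gripper": 0},
    {"translation": [0,0,-90],"yaw": 0,"gripper": 0},
    {"translation": [0,0,-130],"yaw": 0,"gripper": 0},
    {"translation": [0,0,-170],"yaw": 0,"gripper": 0},
    {"translation": [0,0,-190],"yaw": 0,"gripper": 0},
    {"translation": [0,0,-190],"yaw": 0,"gripper": 0},
  ],
)

```text
clock: 11.55
tcp_pos: [438.8, 220.3, 262.3]
orientation: [3.139, 0.005, 2.879]
force: [0.7, 0.4, -0.6]
opening: 8.9
```

Run:
```python
from h import *
o,c=shot("wrist","w7");print({k:np.round(o[k],3) for k in("clock","tcp_pos","orientation","joint_positions","force","opening")})
os,cs=shot("side","s7");crop(cs["pixels"],200,170,350,330,4,"s7c")
y=o["orientation"][2];k,s=np.cos(y),np.sin(y)
d=np.array([453.7,-300,260])-o["tcp_pos"];print(k*d[0]+s*d[1],s*d[0]-k*d[1],-d[2],(y-np.radians(193.5))/np.radians(5))
```

```text
{'clock': np.float64(11.55), 'tcp_pos': array([438.787, 220.282, 262.323]), 'orientation': array([3.139, 0.005, 2.879]), 'joint_positions': array([ 0.414,  0.112, -1.021,  1.746,  0.101,  1.332,  0.68 ]), 'force': array([ 0.656,  0.43 , -0.591]), 'opening': np.float64(8.898)}
-149.59414857442428 -498.5353056631217 2.323164787960252 -5.712188086503211
```

View pics/w7.png

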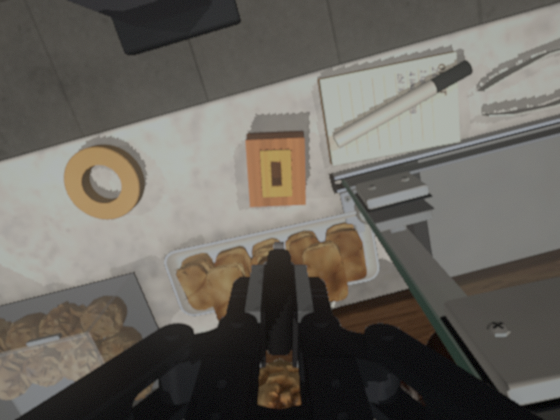

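View pics/s7c.png

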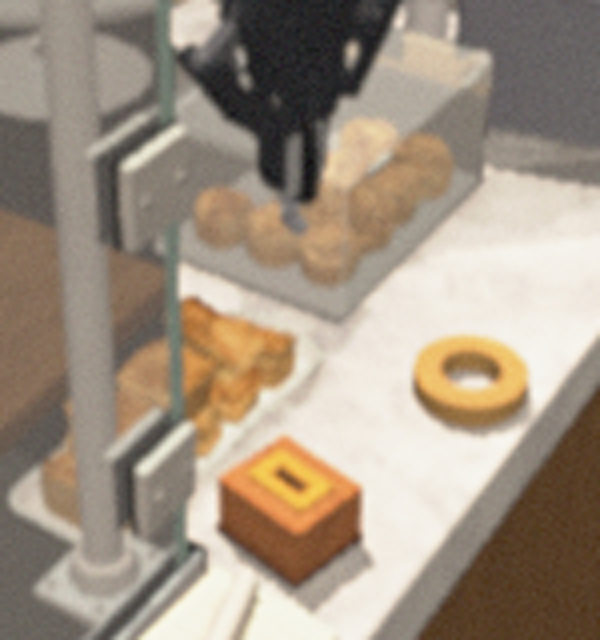

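The key is in the grip: the side crop shows the shank below the fingers at (292,215) and the stand empty at (290,480). I'll check the head's place between the pads.

Run:
```python
from h import *
o,c=load("w7");im=c["pixels"]
a=im[225:385,200:360].astype(float)*2.0;a=np.clip(a,0,255).astype(np.uint8)
cv2.imwrite("pics/w7c.png",cv2.resize(a,None,fx=3.7,fy=3.7,interpolation=cv2.INTER_CUBIC))
# where tool points project
T=np.array(c["tool_from_camera"])
def pt(x,y,z):
    q=T[:3,:3].T@(np.array([x,y,z])-T[:3,3]);q=c["camera_matrix"]@q;q=q[:2]/q[2];return q.round(1),((q-[200,225])*3.7).round()
for p in((15,0,-12),(15,0,22),(-15,0,-12),(9,0,38),(5,0,44.5),(11,0,0),(11,0,17)): print(p,*pt(*p))
```

```text
(15, 0, -12) [278.3 285.2] [290. 223.]
(15, 0, 22) [278.3 244.7] [290.  73.]
(-15, 0, -12) [278.3 358.3] [290. 493.]
(9, 0, 38) [278.3 242.8] [290.  66.]
(5, 0, 44.5) [278.3 245. ] [290.  74.]
(11, 0, 0) [278.3 278.5] [290. 198.]
(11, 0, 17) [278.3 258.5] [290. 124.]
```

View pics/w7c.png

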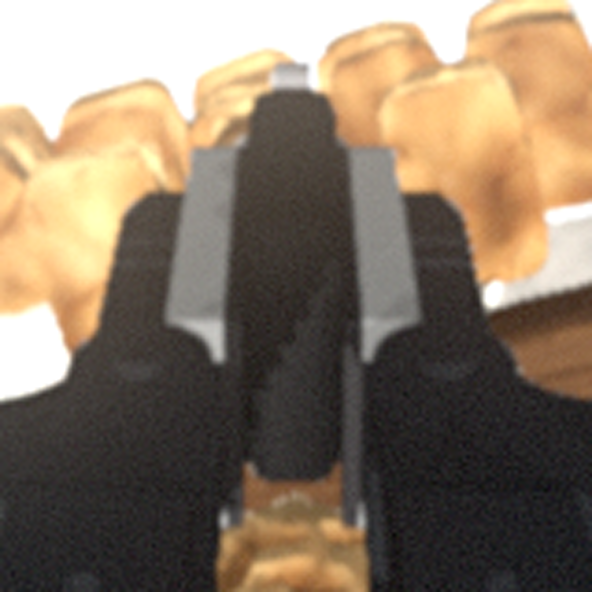

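The bit tip shows centred at crop (290,64–88) against a model zero-offset of (290,66), and the head's ends are symmetric about it. So the key is centred in the grip to about 0.5 mm. Moving over the keyhole with tool yaw 193.5°.

Emit:
drive_tool(
  moves=[
    {"translation": [-14,-45,0],"yaw": -0.5,"gripper": 0},
    {"translation": [-27,-90,0],"yaw": -1,"gripper": 0},
    {"translation": [-40,-135,0],"yaw": -1.5,"gripper": 0},
    {"translation": [-53,-180,0],"yaw": -2,"gripper": 0},
    {"translation": [-67,-225,0],"yaw": -2.5,"gripper": 0},
    {"translation": [-80,-270,0],"yaw": -3,"gripper": 0},
    {"translation": [-94,-315,0],"yaw": -3.5,"gripper": 0},
    {"translation": [-107,-360,0],"yaw": -4,"gripper": 0},
    {"translation": [-120,-405,0],"yaw": -4.5,"gripper": 0},
    {"translation": [-134,-450,0],"yaw": -5,"gripper": 0},
  ],
)

```text
clock: 12.65
tcp_pos: [449.2, -251.6, 257.2]
orientation: [3.14, -0.001, -2.966]
force: [1.3, 1.0, 0.0]
opening: 9.0
```

Run:
```python
from h import *
from cell import get_obs
o=get_obs()
print({k:np.round(o[k],3) for k in("clock","tcp_pos","orientation","joint_positions","dq","opening")})
y=o["orientation"][2];k,s=np.cos(y),np.sin(y)
d=np.array([453.7,-347.6,240])-o["tcp_pos"];print(k*d[0]+s*d[1],s*d[0]-k*d[1],-d[2],((y-np.radians(193.5))/np.radians(5))%72-72)
```

```text
{'clock': np.float64(12.65), 'tcp_pos': array([ 449.246, -251.637,  257.191]), 'orientation': array([ 3.140e+00, -1.000e-03, -2.966e+00]), 'joint_positions': array([ 0.936,  0.125, -0.552,  1.709,  0.067,  1.328,  2.117]), 'dq': array([ 0.33 ,  0.534,  0.33 , -0.534,  0.262,  0.058,  1.058]), 'opening': np.float64(9.04)}
12.353268937946444 -95.2682478358559 17.190502228397747 -0.6909178914249452
```

Emit:
drive_tool(
  moves=[
    {"translation": [7,-45,5],"yaw": -0.3,"gripper": 0},
    {"translation": [12,-80,15],"yaw": -0.6,"gripper": 0},
    {"translation": [12,-92,17],"yaw": -0.6,"gripper": 0},
    {"translation": [12,-92,17],"yaw": -0.6,"gripper": 0},
    {"translation": [12,-92,17],"yaw": -0.6,"gripper": 0},
    {"translation": [12,-92,17],"yaw": -0.6,"gripper": 0},
  ],
)

```text
clock: 13.25
tcp_pos: [454.8, -340.9, 241.7]
orientation: [-3.142, 0.0, -2.914]
force: [0.6, -0.4, -0.5]
opening: 8.8
```

Run:
```python
from h import *
o,c=shot("wrist","w8");print({k:np.round(o[k],3) for k in("clock","tcp_pos","orientation","joint_positions","force","opening")})
im=c["pixels"];a=np.clip(im[100:320,150:410].astype(float)*1.5,0,255).astype(np.uint8)
cv2.imwrite("pics/w8c.png",cv2.resize(a,None,fx=3,fy=2.7272727*1.1,interpolation=cv2.INTER_CUBIC)[:600])
```

```text
{'clock': np.float64(13.25), 'tcp_pos': array([ 454.793, -340.931,  241.71 ]), 'orientation': array([-3.142,  0.   , -2.914]), 'joint_positions': array([ 0.987,  0.251, -0.499,  1.603,  0.123,  1.318,  2.27 ]), 'force': array([ 0.555, -0.355, -0.488]), 'opening': np.float64(8.819)}
```

View pics/w8c.png

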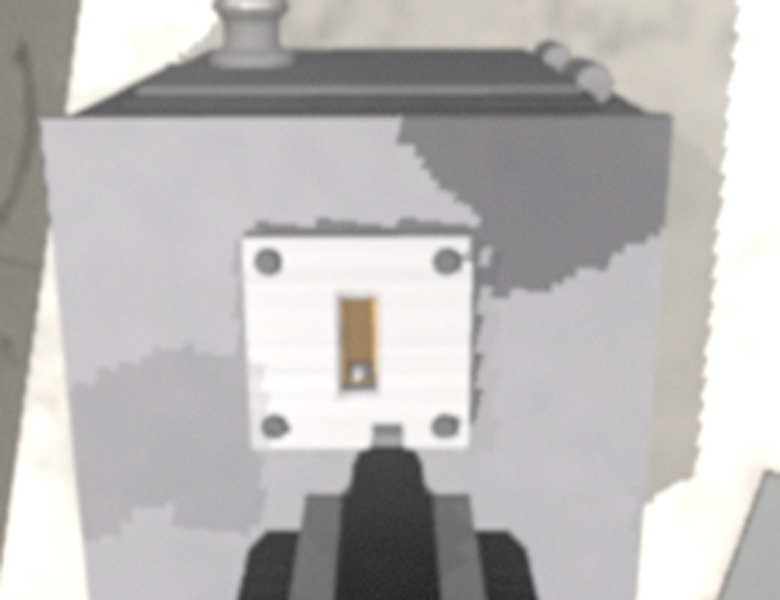

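The lock plate's screws are at crop (268,262), (447,261), (445,427) and (274,427), with the slot at x 338–378, y 295–392. The bit tip is at (387,435). I'll work out the remaining shift and twist.

```bash
cat > hole.py <<'E'
from h import *
def tool(o,c,f,pts):
    W=Ro.from_euler("xyz",o["orientation"]).as_matrix()
    return [W.T@(onz(o,c,*f(p),146)-o["tcp_pos"]) for p in pts]
E
python3 - <<'E'
from hole import *
o,c=load("w8")
f=lambda p:(p[0]/3+150,p[1]/3+100)
B=tool(o,c,f,((268,262),(447,261),(445,427),(274,427)))
S=tool(o,c,f,((358,293),(358,390)))
print(np.mean(B,0),np.mean(S,0),np.linalg.norm(S[1]-S[0]))
for i,j in((3,0),(2,1),(0,1),(3,2)):
    d=B[j]-B[i];print(np.linalg.norm(d).round(1),np.degrees(np.arctan2(d[1],d[0])).round(2))
k=onz(o,c,*f((358,344)),146);print("world",k)
E
```

```text
[ 2.43576218 -5.88083413 95.70911738] [ 3.32490431 -5.98192671 95.7087156 ] 21.17063685289572
36.1 -0.15
36.3 -0.31
36.1 89.67
36.2 90.0
world [ 453.33502173 -347.415328    146.        ]
```

Emit:
drive_tool(
  moves=[
    {"translation": [2.8,-6.2,10],"yaw": 0,"gripper": 0},
    {"translation": [2.8,-6.2,25],"yaw": 0,"gripper": 0},
    {"translation": [2.8,-6.2,35],"yaw": 0,"gripper": 0},
    {"translation": [2.8,-6.2,41],"yaw": 0,"gripper": 0},
    {"translation": [2.8,-6.2,41],"yaw": 0,"gripper": 0},
    {"translation": [2.8,-6.2,41],"yaw": 0,"gripper": 0},
  ],
)

```text
clock: 13.9
tcp_pos: [452.9, -349.4, 200.4]
orientation: [-3.142, 0.0, -2.916]
force: [-0.7, 0.0, -0.3]
opening: 9.0
```

Run:
```python
from h import *
o,c=shot("wrist","w9");print({k:np.round(o[k],3) for k in("clock","tcp_pos","orientation","joint_positions","force","opening")})
im=c["pixels"];a=np.clip(im[150:300,180:380].astype(float)*1.5,0,255).astype(np.uint8)
cv2.imwrite("pics/w9c.png",cv2.resize(a,None,fx=4,fy=4,interpolation=cv2.INTER_CUBIC))
```

```text
{'clock': np.float64(13.9), 'tcp_pos': array([ 452.94 , -349.422,  200.396]), 'orientation': array([-3.142,  0.   , -2.916]), 'joint_positions': array([ 0.99 ,  0.288, -0.49 ,  1.649,  0.141,  1.241,  2.268]), 'force': array([-0.701,  0.011, -0.332]), 'opening': np.float64(8.992)}
```

View pics/w9c.png

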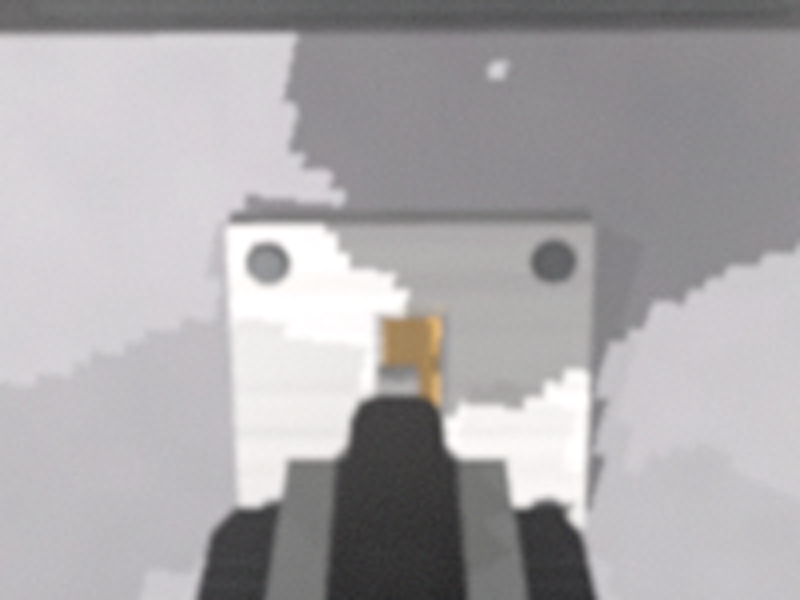

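The bit tip at crop (398,380) sits left of the slot's centre (412): the last move overshot a little. I'll recompute.

Run:
```python
from hole import *
o,c=load("w9")
f=lambda p:(p[0]/4+180,p[1]/4+150)
B=tool(o,c,f,((268,263),(553,262),(412,316)))
print((B[0]+B[1])/2-[18,0,0],B[2]-[10.25,0,0],np.degrees(np.arctan2(*(B[1]-B[0])[:2])))
W=Ro.from_euler("xyz",o["orientation"]).as_matrix()
print(W.T@(np.array([453.4,-347.5,146])-o["tcp_pos"]))
T=np.array(c["tool_from_camera"])
for p in((9,0,39),(9,0.5,39),(9,0,35)):
    q=T[:3,:3].T@(np.array(p)-T[:3,3]);q=c["camera_matrix"]@q;q=q[:2]/q[2];print(p,(q-[180,150])*4)
```

```text
[-1.23699137  1.76702724 54.39384208] [-0.71530515  1.98408063 54.39489971] 0.21116391553811478
[-0.8704017   1.77177244 54.39644011]
(9, 0, 39) [396.65600213 367.726523  ]
(9, 0.5, 39) [400.89378361 367.7261635 ]
(9, 0, 35) [396.7178845  381.45988386]
```

Emit:
drive_tool(
  moves=[
    {"translation": [-0.9,1.65,0],"yaw": 0,"gripper": 0},
    {"translation": [-0.9,1.65,4],"yaw": 0,"gripper": 0},
    {"translation": [-0.9,1.65,8],"yaw": 0,"gripper": 0},
    {"translation": [-0.9,1.65,10],"yaw": 0,"gripper": 0},
    {"translation": [-0.9,1.65,12],"yaw": 0,"gripper": 0},
    {"translation": [-0.9,1.65,13],"yaw": 0,"gripper": 0},
    {"translation": [-0.9,1.65,13],"yaw": 0,"gripper": 0},
  ],
)

```text
clock: 14.65
tcp_pos: [453.2, -347.7, 187.2]
orientation: [3.141, -0.0, -2.916]
force: [0.8, -0.1, -0.2]
opening: 9.2
```

Run:
```python
from hole import *
o,c=shot("wrist","w10");print({k:np.round(o[k],3) for k in("clock","tcp_pos","orientation","joint_positions","force","wrist_torque","opening")})
W=Ro.from_euler("xyz",o["orientation"]).as_matrix()
print(W.T@(np.array([453.4,-347.5,146])-o["tcp_pos"]))
im=c["pixels"];a=np.clip(im[150:300,180:380].astype(float)*1.5,0,255).astype(np.uint8)
cv2.imwrite("pics/w10c.png",cv2.resize(a,None,fx=4,fy=4,interpolation=cv2.INTER_CUBIC))
```

```text
{'clock': np.float64(14.65), 'tcp_pos': array([ 453.244, -347.681,  187.159]), 'orientation': array([ 3.141, -0.   , -2.916]), 'joint_positions': array([ 0.987,  0.297, -0.49 ,  1.666,  0.147,  1.215,  2.26 ]), 'force': array([ 0.786, -0.082, -0.155]), 'wrist_torque': array([ 0.019, -0.028, -0.036]), 'opening': np.float64(9.19)}
[-0.19835387  0.13741528 41.15889434]
```

View pics/w10c.png

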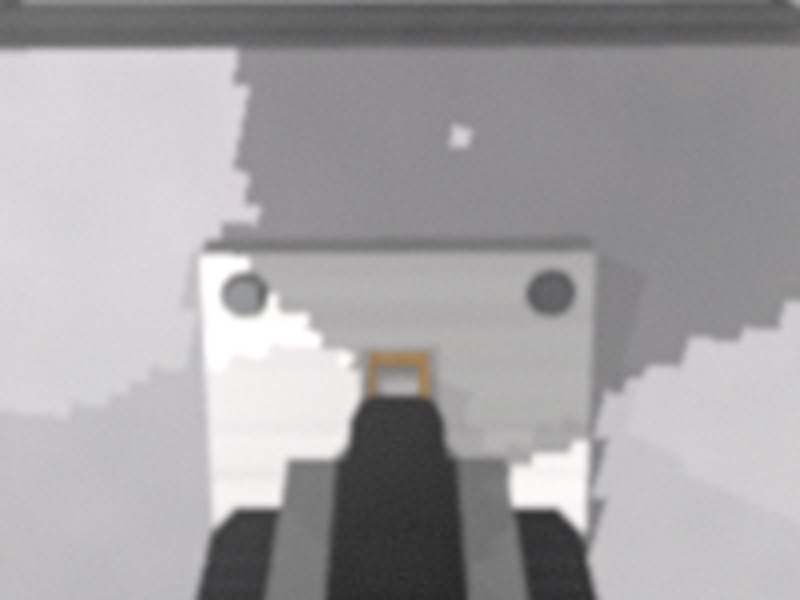

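The bit is centred in the slot (crop x 367–432, bit at 400) with no force. Going down.

Emit:
drive_tool(
  moves=[
    {"translation": [0,0,2],"yaw": 0,"gripper": 0},
    {"translation": [0,0,4],"yaw": 0,"gripper": 0},
    {"translation": [0,0,5],"yaw": 0,"gripper": 0},
    {"translation": [0,0,6],"yaw": 0,"gripper": 0},
  ],
)

```text
clock: 15.1
tcp_pos: [453.3, -347.7, 181.2]
orientation: [-3.142, -0.0, -2.916]
force: [-0.1, 0.3, -1.3]
opening: 9.0
```

Emit:
drive_tool(
  moves=[
    {"translation": [0,0,1],"yaw": 0,"gripper": 0},
    {"translation": [0,0,2],"yaw": 0,"gripper": 0},
    {"translation": [0,0,3],"yaw": 0,"gripper": 0},
    {"translation": [0,0,3],"yaw": 0,"gripper": 0},
  ],
)

```text
clock: 15.5
tcp_pos: [453.2, -347.7, 178.2]
orientation: [3.142, -0.0, -2.916]
force: [-1.1, 0.3, -1.5]
opening: 9.1
```

Emit:
drive_tool(
  moves=[
    {"translation": [0,0,1],"yaw": 0,"gripper": 0},
    {"translation": [0,0,2],"yaw": 0,"gripper": 0},
    {"translation": [0,0,3],"yaw": 0,"gripper": 0},
    {"translation": [0,0,3],"yaw": 0,"gripper": 0},
  ],
)

```text
clock: 15.9
tcp_pos: [453.2, -348.1, 175.7]
orientation: [-3.141, -0.0, -2.916]
force: [-2.2, 0.1, 4.3]
opening: 9.1
```

Emit:
drive_tool(
  moves=[
    {"translation": [0,0,1],"yaw": 0,"gripper": 0},
    {"translation": [0,0,2],"yaw": 0,"gripper": 0},
    {"translation": [0,0,3],"yaw": 0,"gripper": 0},
    {"translation": [0,0,3],"yaw": 0,"gripper": 0},
  ],
)

```text
clock: 16.3
tcp_pos: [453.8, -347.9, 173.3]
orientation: [-3.14, 0.001, -2.916]
force: [-0.7, 0.5, 3.5]
opening: 9.0
```

Emit:
drive_tool(
  moves=[
    {"translation": [0,0,1],"yaw": 0,"gripper": 0},
    {"translation": [0,0,2],"yaw": 0,"gripper": 0},
    {"translation": [0,0,2],"yaw": 0,"gripper": 0},
  ],
)

```text
clock: 16.6
tcp_pos: [454.0, -347.8, 171.8]
orientation: [-3.14, 0.001, -2.916]
force: [-3.2, 2.1, 12.3]
opening: 9.1
```

Emit:
drive_tool(
  moves=[
    {"translation": [0,0,1],"yaw": 0,"gripper": 0},
    {"translation": [0,0,2],"yaw": 0,"gripper": 0},
    {"translation": [0,0,2],"yaw": 0,"gripper": 0},
  ],
)

```text
clock: 16.9
tcp_pos: [454.1, -347.9, 171.7]
orientation: [-3.139, 0.001, -2.916]
force: [-10.5, 6.4, 29.4]
opening: 9.3
```

The force jumped to 29 N at TCP z=171.7, where the shoulder was predicted to seat (171.8). I'll ease the push and start turning.

Emit:
drive_tool(
  moves=[
    {"translation": [0,0,-1],"yaw": 0,"gripper": 0},
    {"translation": [0,0,-1],"yaw": 0.5,"gripper": 0},
    {"translation": [0,0,-1],"yaw": 1,"gripper": 0},
    {"translation": [0,0,-1],"yaw": 1.5,"gripper": 0},
    {"translation": [0,0,-1],"yaw": 2,"gripper": 0},
    {"translation": [0,0,-1],"yaw": 2,"gripper": 0},
  ],
)

```text
clock: 17.5
tcp_pos: [454.1, -347.8, 171.8]
orientation: [-3.14, 0.002, -3.092]
force: [-6.1, 3.6, 19.8]
opening: 9.5
```

Run:
```python
from hole import *
o,c=shot("wrist","w11");print({k:np.round(o[k],3) for k in("clock","tcp_pos","orientation","joint_positions","force","wrist_torque","opening")})
im=c["pixels"];a=np.clip(im[150:350,160:400].astype(float)*1.5,0,255).astype(np.uint8)
cv2.imwrite("pics/w11c.png",cv2.resize(a,None,fx=3,fy=3,interpolation=cv2.INTER_CUBIC))
```

```text
{'clock': np.float64(17.5), 'tcp_pos': array([ 454.132, -347.81 ,  171.764]), 'orientation': array([-3.140e+00,  2.000e-03, -3.092e+00]), 'joint_positions': array([ 0.964,  0.307, -0.463,  1.685,  0.147,  1.182,  2.084]), 'force': array([-6.094,  3.622, 19.763]), 'wrist_torque': array([1.006, 1.488, 0.095]), 'opening': np.float64(9.537)}
```

View pics/w11c.png

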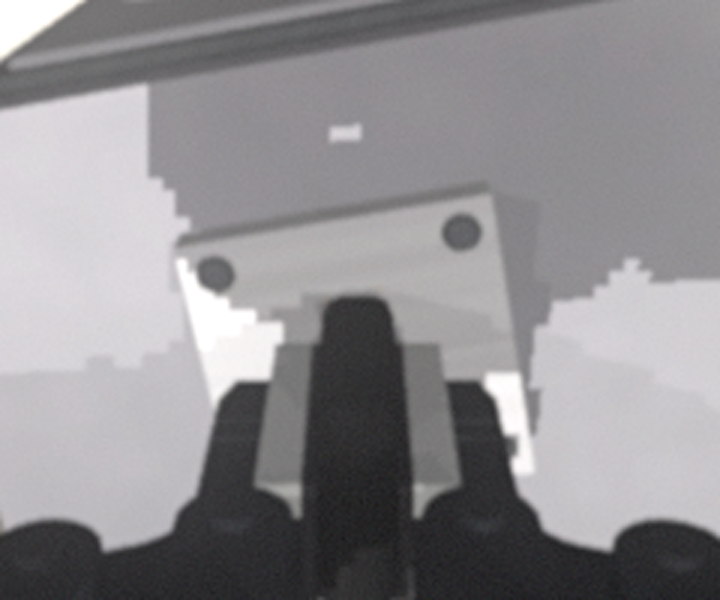

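The shoulder is down: no slot or shank is visible, and the plate's screws at (215,272) and (462,231) show a 10° turn at low torque. I'll keep turning.

Emit:
drive_tool(
  moves=[
    {"translation": [0,0,0],"yaw": 0.6,"gripper": 0},
    {"translation": [0,0,0],"yaw": 1.2,"gripper": 0},
    {"translation": [0,0,0],"yaw": 1.8,"gripper": 0},
    {"translation": [0,0,0],"yaw": 2.4,"gripper": 0},
    {"translation": [0,0,0],"yaw": 3,"gripper": 0},
    {"translation": [0,0,0],"yaw": 3.6,"gripper": 0},
    {"translation": [0,0,0],"yaw": 4,"gripper": 0},
    {"translation": [0,0,0],"yaw": 4,"gripper": 0},
  ],
)

```text
clock: 18.35
tcp_pos: [454.1, -347.9, 171.8]
orientation: [-3.14, 0.002, 2.843]
force: [-5.0, 4.1, 19.5]
opening: 9.1
```

Run:
```python
from hole import *
o,c=shot("wrist","w12");print({k:np.round(o[k],3) for k in("clock","tcp_pos","orientation","joint_positions","force","wrist_torque","opening")})
o,c=shot("top","t12")
im=c["pixels"];crop(im,340,160,460,290,4.5,"t12c")
```

```text
{'clock': np.float64(18.35), 'tcp_pos': array([ 454.12 , -347.87 ,  171.754]), 'orientation': array([-3.140e+00,  2.000e-03,  2.843e+00]), 'joint_positions': array([ 0.925,  0.3  , -0.416,  1.687,  0.13 ,  1.179,  1.748]), 'force': array([-4.95 ,  4.135, 19.485]), 'wrist_torque': array([0.934, 1.403, 0.14 ]), 'opening': np.float64(9.109)}
```

View pics/w12.png

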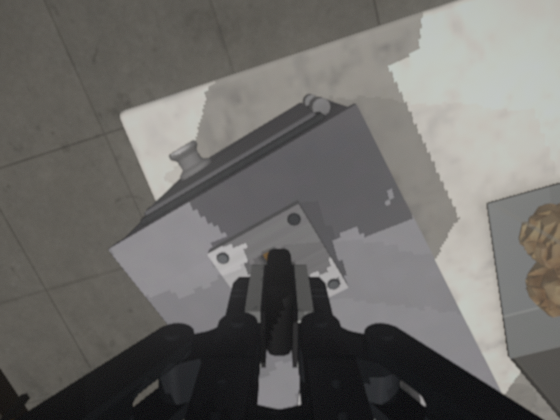

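The key is turning (30°, 0.14 N m), and the slot end is showing beside the head at (267,256). Continue.

Emit:
drive_tool(
  moves=[
    {"translation": [0,0,0],"yaw": 1,"gripper": 0},
    {"translation": [0,0,0],"yaw": 2,"gripper": 0},
    {"translation": [0,0,0],"yaw": 3,"gripper": 0},
    {"translation": [0,0,0],"yaw": 4,"gripper": 0},
    {"translation": [0,0,0],"yaw": 5,"gripper": 0},
    {"translation": [0,0,0],"yaw": 6,"gripper": 0},
    {"translation": [0,0,0],"yaw": 7,"gripper": 0},
    {"translation": [0,0,0],"yaw": 8,"gripper": 0},
    {"translation": [0,0,0],"yaw": 8,"gripper": 0},
  ],
)

```text
clock: 19.35
tcp_pos: [453.8, -348.5, 171.7]
orientation: [3.142, 0.003, 2.142]
force: [-6.1, 1.1, 18.9]
opening: 9.0
```

Run:
```python
from hole import *
from cell import get_obs
o=get_obs();print({k:np.round(o[k],3) for k in("clock","tcp_pos","orientation","joint_positions","force","wrist_torque","opening")})
```

```text
{'clock': np.float64(19.35), 'tcp_pos': array([ 453.756, -348.497,  171.739]), 'orientation': array([3.142e+00, 3.000e-03, 2.142e+00]), 'joint_positions': array([ 0.848,  0.289, -0.322,  1.692,  0.1  ,  1.174,  1.071]), 'force': array([-6.138,  1.143, 18.934]), 'wrist_torque': array([0.409, 1.59 , 0.106]), 'opening': np.float64(8.968)}
```

Emit:
drive_tool(
  moves=[
    {"translation": [0,0,0],"yaw": 1,"gripper": 0},
    {"translation": [0,0,0],"yaw": 2,"gripper": 0},
    {"translation": [0,0,0],"yaw": 3,"gripper": 0},
    {"translation": [0,0,0],"yaw": 4,"gripper": 0},
    {"translation": [0,0,0],"yaw": 4.7,"gripper": 0},
    {"translation": [0,0,0],"yaw": 5.4,"gripper": 0},
    {"translation": [0,0,0],"yaw": 5.4,"gripper": 0},
  ],
)

```text
clock: 20.05
tcp_pos: [453.3, -348.8, 171.7]
orientation: [3.141, 0.003, 1.671]
force: [-8.6, 1.7, 19.6]
opening: 9.1
```

Run:
```python
from hole import *
o,c=shot("wrist","w13");print({k:np.round(o[k],3) for k in("clock","tcp_pos","orientation","joint_positions","force","wrist_torque","opening")})
o,c=shot("top","t13");crop(c["pixels"],340,160,460,290,4.5,"t13c")
o,c=shot("side","s13");crop(c["pixels"],270,100,420,240,4.5,"s13c")
```

```text
{'clock': np.float64(20.05), 'tcp_pos': array([ 453.253, -348.798,  171.718]), 'orientation': array([3.141e+00, 3.000e-03, 1.671e+00]), 'joint_positions': array([ 0.797,  0.283, -0.262,  1.695,  0.08 ,  1.172,  0.615]), 'force': array([-8.617,  1.657, 19.617]), 'wrist_torque': array([0.31 , 2.03 , 0.166]), 'opening': np.float64(9.134)}
```

View pics/w13.png

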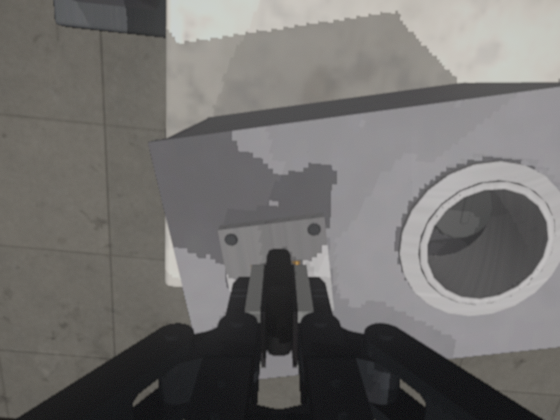

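View pics/t13c.png

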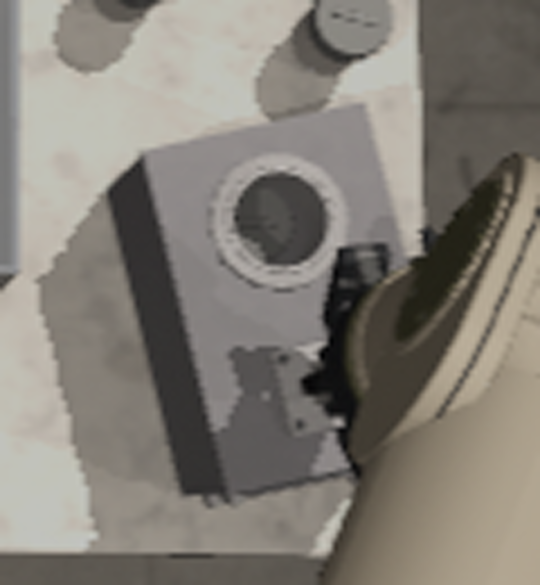

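View pics/s13c.png

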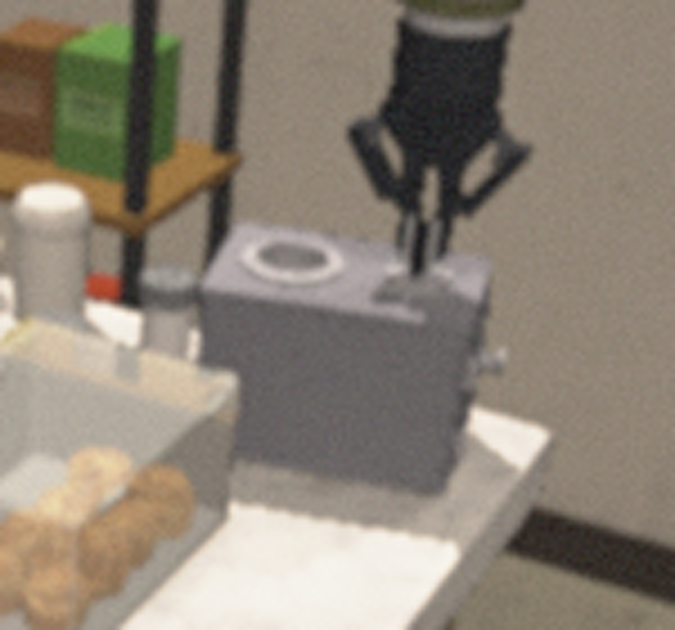

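The pod has dropped: the chute is dark and empty in both the wrist (490,245) and top views. The turn is 97° at 0.166 N m. I'll press a bit further to make sure it is at the stop, watching the torque rise.

Emit:
drive_tool(
  moves=[
    {"translation": [0,0,0],"yaw": 0.4,"gripper": 0},
    {"translation": [0,0,0],"yaw": 0.8,"gripper": 0},
    {"translation": [0,0,0],"yaw": 0.8,"gripper": 0},
  ],
)

```text
clock: 20.5
tcp_pos: [453.2, -348.8, 171.7]
orientation: [3.141, 0.003, 1.603]
force: [-8.5, 1.2, 19.6]
opening: 8.6
```

Run:
```python
from hole import *
o,c=shot("wrist","w14");print({k:np.round(o[k],3) for k in("clock","tcp_pos","orientation","force","wrist_torque","opening")})
im=c["pixels"];a=np.clip(im[140:340,370:560].astype(float)*2.2,0,255).astype(np.uint8)
cv2.imwrite("pics/w14c.png",cv2.resize(a,None,fx=3,fy=3,interpolation=cv2.INTER_CUBIC))
```

```text
{'clock': np.float64(20.5), 'tcp_pos': array([ 453.216, -348.813,  171.73 ]), 'orientation': array([3.141e+00, 3.000e-03, 1.603e+00]), 'force': array([-8.457,  1.157, 19.566]), 'wrist_torque': array([0.26 , 2.125, 0.419]), 'opening': np.float64(8.571)}
```

View pics/w14c.png

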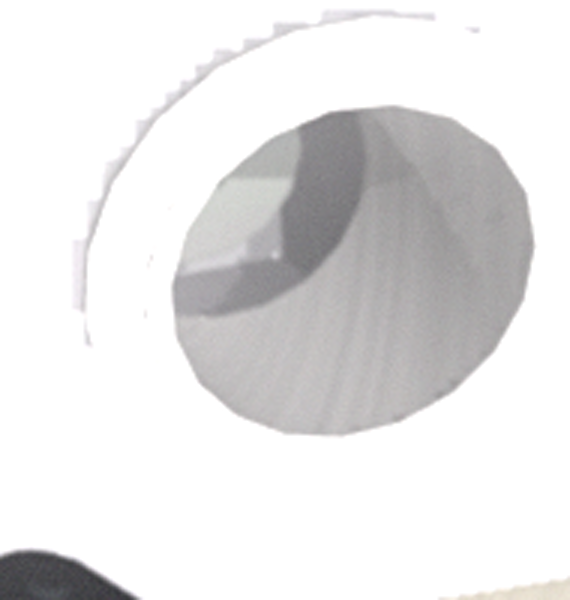

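The torque rose steeply (0.17 to 0.42 N m) over 4°, so the plug is at its stop. The chute shows an open floor with no pod. I'll check that it holds steady, then hand in.

Emit:
drive_tool(
  moves=[
    {"translation": [0,0,0],"yaw": 0,"gripper": 0},
    {"translation": [0,0,0],"yaw": 0,"gripper": 0},
    {"translation": [0,0,0],"yaw": 0,"gripper": 0},
    {"translation": [0,0,0],"yaw": 0,"gripper": 0},
    {"translation": [0,0,0],"yaw": 0,"gripper": 0},
    {"translation": [0,0,0],"yaw": 0,"gripper": 0},
    {"translation": [0,0,0],"yaw": 0,"gripper": 0},
    {"translation": [0,0,0],"yaw": 0,"gripper": 0},
  ],
)

```text
clock: 21.35
tcp_pos: [453.2, -348.8, 171.7]
orientation: [3.141, 0.003, 1.604]
force: [-8.4, 1.2, 19.6]
opening: 9.2
```

Run:
```python
from hole import *
from cell import get_obs,job_done
o=get_obs();print({k:np.round(o[k],3) for k in("clock","tcp_pos","orientation","force","wrist_torque","opening")})
t=o["wrist_torque"][2]
if t>0.25 and o["force"][2]>10: print(job_done())
```

```text
{'clock': np.float64(21.35), 'tcp_pos': array([ 453.191, -348.82 ,  171.715]), 'orientation': array([3.141e+00, 3.000e-03, 1.604e+00]), 'force': array([-8.382,  1.172, 19.61 ]), 'wrist_torque': array([0.29 , 2.064, 0.444]), 'opening': np.float64(9.172)}
the job is handed in; nothing more can be done
None
```

The pod is in the safe, and I handed the job in at 21.4 s of the 61 s allowed, with the arm still holding the key home and turned to its stop. I stood the pod nearest the base cap up in the chute and let go. Then I took the key from its stand, worked it past the pins until its shoulder sat on the lock plate, and turned it 101° clockwise.

- **Key home:** the TCP stopped within 0.1 mm of the predicted height, with about 20 N of push still on.
- **At the stop:** torque rose from 0.17 to 0.42 N m over the last 4°, then held steady for 0.8 s.
- **Shutter and pod:** the wrist and top views show the chute empty and its floor open. I judged the shutter from the pictures only; I had no direct reading of it.
- **Sideways load:** about 8 N remains on the held key, well within the limits.
- **Other things:** I touched nothing else on the counter and the views along the way showed nothing out of place, but I took no final picture of the bystanders.

No check failed or disagreed.

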